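Refit the filter cover of the bench dust extractor

ROBOT

A 6-joint arm with a two-finger parallel gripper is mounted at the origin on the work surface; the furniture and walls round the work are solid. World frame = base frame: x ahead of the robot, y to its left, z up, the work surface at z = 0. Lengths are in mm, angles in rad, forces in N, time in s.
With the tool pointing down it reaches from about 300 to 775 mm from the base axis. Payload 14.6 kg.
Tool frame: the origin (TCP) lies midway between the tips of the shut fingers; the grasp point (between the pads) lies r.grip_point_offset behind it (r.grip_point_offset is the distance from the TCP to the grasp point, in mm); z points along the fingers, y is the direction in which the jaws open and shut (so a half turn about z gives the same grasp; the last joint's range is limited). The gripper opens to 94 mm and grips with 3 to 60 N. Pads are 16 mm wide; open, the fingers measure 119 mm over their backs; the gripper's body (75 mm by 177 mm) begins 78 mm behind the grasp point.
Start: joints at [1.118, 0.3, 1.521, -0, 1.321, -0.067], TCP at [206.962, 509.565, 205.446] pointing down, gripper open.
Joint ranges: [-3.03, 3.03], [-0.79, 2.21], [0.23, 2.52], [-1.04, 4.18], [0, 3.07], [-2.55, 2.55]. Speed limits (rad/s): [2.22, 2.22, 2.57, 3.14, 3.14, 3.14].

INTERFACE

Orientations are given as a unit quaternion [x, y, z, w].
In Python, from bench import r gives the robot as it stands.
- The arm moves only by the tool jog_arm, never from a script. Its argument "deltas" is one flat list of numbers, 5 for each row, row after row: the finger opening in cm, from 0 to 9.4, then the shift along the tool's x, y, z in cm, then the turn about the tool's z in rad. In form: [gripper, dx, dy, dz, twist, gripper, dx, dy, dz, twist, ...]. A call has 1 to 20 rows; each row is the pose to reach, as a shift and turn from the pose commanded when the call began, along the tool's axes at that moment; what a row does not reach only later rows make up. A row lasts 1/12 s, in which the tool goes at most 41.7 mm and 7.16 degrees, less where a joint would pass 70% of its speed; a pose out of reach is approached as far as the arm can. A call with a gripper value outside its range is refused whole. The fingers move at their own pace and stop on an object; "grip_force" is the grip in N (left out, the last holds). Time passes only in rows, so rows that repeat a pose let the fingers close. It gives the time, the measured TCP pose, the force and the opening at its end, in the units of the state.
- r.read_state(): the state, without advancing time (a new reading comes with each control period).
- r.read_camera(name): name is "side" or "top"; returns a dict with "pixels" (400x640x3 uint8, red, green, blue), "fx", "fy", "cx", "cy" (pixels), "rvec" (rotation vector, rad) and "tvec" (3), from world to camera coordinates, as OpenCV has them. Camera axes: x right, y down, z forward; pixel columns grow to the right and rows downward; lengths in mm; the calibration is good to about 2 mm. A picture is of the moment at which its call begins. There is no depth.
- r.finish_job(): hands the job in, once; it reports no verdict.
Trained networks look in the newest picture that a camera, given by its name, has taken for a name from the list of things; names that differ only in an ending like _2 or _b are one class to them, and where a whole thing is asked for, a point or a joint stands for the part that bears it (a point fixed in the world has none). Each returns a list of dicts, best first, with "score" (0 to 1); they miss things now and then, are a little off and sometimes report something else, mostly with a low value. They report only what shows in the picture. A call takes as long as a camera call.
- r.regions_of(label, camera): "mask" (400x640 bool, what is visible of it) and "point" ([column, row] in pixels, amid what is visible of it).
The state is a dict: "t": time; "qpos": joint angles; "joint_velocities": joint speeds; "joint_torque": joint torques, N m; "ee_pos": TCP position; "ee_rot": TCP orientation; "force": force on the tool from outside, world axes, zero at the start; "torque": the same for the moment, N m; "width": finger opening in mm.
Only numpy, scipy, OpenCV 4.12 (cv2) and the standard library are available. Lean on these libraries where they do the work, as an engineer would, in place of code of your own. Each camera call takes 0.05 s, during which the arm holds its last target.

TASK

Refit the loose blue filter cover on the small grey dust extractor: set it down into the opening on top, then press its red wing head in and turn it a quarter turn clockwise until the cam catches, so that the head stays down and the cover is held when you let go. The receptacle in the opening is riveted in at a different angle on every machine, so press lightly, feel for the slot and never force the bar, and leave the other things on the bench alone.

Things in the scene. Friction and masses are not known exactly. Their poses are not given: they have to be found in the camera images.
- extractor: grey bench dust extractor, fixed to the bench, 150 (x) x 180 (y) x 120 mm high; origin at the centre of its underside, x points away from its louvred front, z up. In the middle of its flat top is a rectangular opening, 76 (x) x 100 (y) mm with a 3 mm chamfer
- opening (a point): centre of the extractor's opening, level with its top face, 120 mm above the bench; axes as the extractor's
- receptacle_mid (a point): middle of the steel receptacle plate's upper face, on the opening's axis, 13 mm below the extractor's top. The plate has a slot 39 x 9.2 mm. Axes given are the extractor's, not the slot's: the slot runs along the extractor's x axis only to within 0.6 rad (35 degrees) either way and its exact angle is not measured
- cover: loose blue filter cover with a captive wing stud, 0.27 kg in all: plate 104 (x) x 128 (y) x 4 mm, under it a black skirt 14 mm deep (73 x 97 mm outside, lower half 69 x 93 mm) that fits the opening with 1.5 mm to spare on each side, x axis along the extractor's x axis either way round. Origin: centre of the skirt's lower rim, on which it stands on the bench at the start; z up
- cover_flange (a point): centre of the underside of the cover's plate, 14 mm above the cover's origin; level with opening when the cover is seated
- stud: captive stud on the cover's middle axis: red disc 40 mm across, on it an upright wing; under the cover a cross bar 35 mm long, 6 mm thick, in line with the wing. Origin on the axis, level with the cover's origin while the head is up, sinking as it is pressed; z up. Bar at 7, top of disc 42, top of wing 66 mm above the origin. Starts up to 0.6 rad from the cover's x axis
- wing (a point): centre of the red wing, 54 mm above the stud's origin: 42 mm long (x), 12 mm thick (y), 24 mm tall, top of the disc 12 mm below this point. The cover can be lifted by it. The stud turns in the cover against slight friction (0.04 N m) and stays at the angle where it is left
- press (a joint): depth of the head, m: 0 up, 0.018 fully in; a spring lifts it (4 N at 0, 12 N at 0.018). Cover seated, the bar meets the plate at 0.003 and stops hard unless in line with the slot (within 0.1 rad); through it, from 0.0155 on, it turns clockwise from above by 90 degrees to a stop, then rises to 0.012, caught. Let go half turned it hangs at 0.0155; in the slot it springs back up
- sanding_block: dark sanding block, 64 x 98 x 24 mm, bystander; origin at the centre of its underside
- paint_3: purple paint bottle, 38 mm across, 105 mm tall, bystander; origin at the centre of its underside
- paint_4: white paint bottle with black cap, 38 mm across, 105 mm tall, bystander; origin at the centre of its underside
- glue_bottle: white glue bottle with dark spout, 36 x 50 x 138 mm, bystander; origin at the centre of its underside
- mini_gourd: small flat brown gourd, 61 x 61 x 48 mm, bystander behind the extractor; origin at the centre of its underside

How it is judged:
By the outcome, as a careful person would: the job done as asked, in the order asked, and still so for the second after the job is handed in, with the robot touching nothing.
It also fails if it takes over 72 s, if anything falls off the work surface, if the arm or the gripper's body presses on something with over 40 N, if the wrist force passes 120 N, or if a joint passes its speed limit or range.

## Working session

There is one attempt and no reset: what is moved stays moved. The work goes in short steps, Python scripts to look and compute and a tool call to move; the robot and the scene stay as the last step left them, time stands still between calls to the robot, and variables do not carry over. Pictures are saved under pics/ and viewed, and the job is handed in when it is done.

Besides the shell and the picture viewer there is one more tool, called after "Emit:" as name(argument=value, ...) on one line, values as JSON. jog_arm: Moves the arm, as the interface text tells. Its arguments: {"type":"object","properties":{"deltas":{"type":"array","items":{"type":"number"}},"grip_force":{"type":"number"}},"required":["deltas"]}

```bash
ls; mkdir -p pics; cat > h.py <<'E'
import numpy as np,cv2
from bench import r
def cam(n):
    c=r.read_camera(n); K=np.array([[c['fx'],0,c['cx']],[0,c['fy'],c['cy']],[0,0,1.]]); R=cv2.Rodrigues(np.array(c['rvec'],float))[0]; t=np.array(c['tvec'],float).ravel()
    return c,K,R,t
def px2w(K,R,t,u,v,z):
    d=R.T@np.linalg.inv(K)@np.array([u,v,1.]); o=-R.T@t
    return o+d*(z-o[2])/d[2]
def w2px(K,R,t,p):
    q=K@(R@np.array(p,float)+t); return q[:2]/q[2]
E
python3 - <<'E'
from h import *
print(r.read_state(), r.grip_point_offset)
for n in('side','top'):
    c,K,R,t=cam(n); cv2.imwrite(f'pics/{n}0.png',c['pixels'][:,:,::-1]); print(n,K,-R.T@t,R)
E
```

```text
pics
{'t': 0.0, 'qpos': array([ 1.11840473e+00,  3.00469992e-01,  1.52158485e+00, -4.86163293e-06,
        1.32064036e+00, -6.65925937e-02]), 'joint_velocities': array([ 0.00147733, -0.00187717, -0.00179295,  0.00191003,  0.00042057,
       -0.00176712]), 'joint_torque': array([ 1.46335533e-03, -5.31831300e+01, -3.52735019e+01,  7.08899321e-02,
        2.44269107e-02, -1.53652604e-04]), 'ee_pos': array([206.85590554, 509.34968689, 204.88532729]), 'ee_rot': array([ 1.91704797e-01,  9.81452478e-01, -5.33423957e-04, -1.39175808e-04]), 'force': array([ 0.53900809, -0.24852731, -0.42708871]), 'torque': array([ 0.00485531, -0.01150187,  0.02553607]), 'width': 93.83237718771403} 18.8
side [[435.63847278   0.         321.94072141]
 [  0.         435.63847278 198.51496364]
 [  0.           0.           1.        ]] [  38.77392698 -207.05728161  801.24917448] [[ 0.45116803 -0.89234347  0.01305939]
 [-0.66738971 -0.34707436 -0.6588857 ]
 [ 0.59248493  0.28855246 -0.7521297 ]]
top [[423.62746802   0.         316.56126525]
 [  0.         423.62746802 196.66339591]
 [  0.           0.           1.        ]] [ 564.70924428   57.22360714 1018.73550838] [[ 0.01481067 -0.99985753 -0.00809703]
 [-0.99892128 -0.0144394  -0.04413378]
 [ 0.04401057  0.00874194 -0.99899282]]
```

View pics/side0.png

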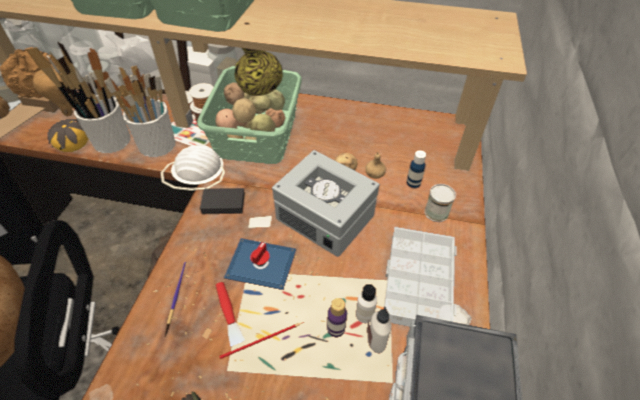

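View pics/top0.png

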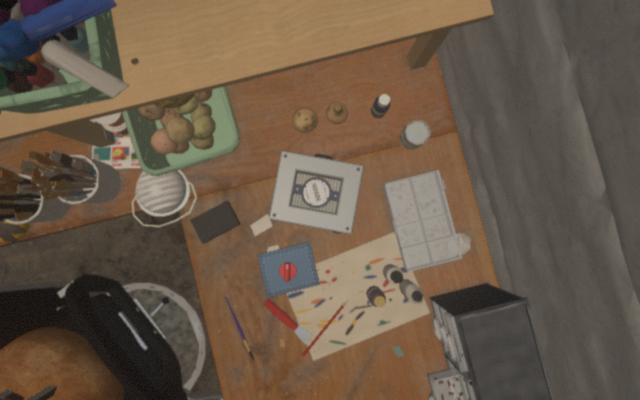

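```bash
python3 - <<'E'
from h import *
for n,(x0,y0,w,h) in {'side':(215,140,180,150),'top':(240,140,130,165)}.items():
    c,K,R,t=cam(n); im=c['pixels'][y0:y0+h,x0:x0+w,::-1]
    s=4 if n=='side' else 3.6
    cv2.imwrite(f'pics/{n}0z.png',cv2.resize(im,None,fx=s,fy=s,interpolation=cv2.INTER_CUBIC))
    for l,z in (('extractor',120),('cover',18),('wing',60),('stud',42)):
        for d in r.regions_of(l,n)[:2]:
            m=d['mask'].astype(np.uint8); cs=max(cv2.findContours(m,0,2)[0],key=cv2.contourArea)
            q=np.array([px2w(K,R,t,*p,z)[:2] for p in cs[:,0]],np.float32)
            print(n,l,round(d['score'],2),d['point'],m.sum(),px2w(K,R,t,*d['point'],z).round(1),cv2.minAreaRect(q))
E
```

```text
side extractor 0.91 [322.6, 202.8] 7346 [565.6  47.8 120. ] ((580.1905517578125, 52.717918395996094), (217.85655212402344, 212.3866729736328), 80.99943542480469)
side extractor 0.65 [337.2, 316.8] 699 [351.4 -87.7 120. ] ((350.4058532714844, -85.91939544677734), (70.81910705566406, 33.63970184326172), 24.735652923583984)
side cover 0.89 [261.2, 261.8] 2543 [437.6 127.2  18. ] ((434.75579833984375, 127.77555847167969), (105.71429443359375, 127.5442886352539), 14.854068756103516)
side wing 0.79 [262.8, 258.4] 306 [424.5 110.7  60. ] ((431.9485168457031, 119.3984375), (37.63080978393555, 51.622215270996094), 84.26355743408203)
side stud 0.49 [258.5, 257.0] 297 [432.8 128.1  42. ] ((441.04608154296875, 127.3710708618164), (38.544612884521484, 51.97125244140625), 84.2635269165039)
top extractor 0.9 [313.7, 194.0] 5926 [609.9  71.3 120. ] ((617.656494140625, 66.6098861694336), (179.1910400390625, 158.2925567626953), 80.5027847290039)
top extractor 0.65 [373.5, 296.8] 280 [395.6 -57.6 120. ] ((396.85894775390625, -62.255096435546875), (44.17962646484375, 31.13431167602539), 45.91702651977539)
top cover 0.91 [287.4, 270.8] 2503 [433.6 131.9  18. ] ((436.6529541015625, 129.862060546875), (109.65010070800781, 130.2867889404297), 13.993158340454102)
top wing 0.8 [287.3, 272.8] 227 [434.6 128.9  60. ] ((440.2832336425781, 128.1925048828125), (35.73196029663086, 37.028236389160156), 39.38648986816406)
top wing 0.5 [285.9, 269.5] 2405 [441.9 132.2  60. ] ((443.0973205566406, 127.04795837402344), (100.38424682617188, 123.4718246459961), 14.845479965209961)
top stud 0.74 [287.4, 270.4] 231 [437.7 130.1  42. ] ((437.99053955078125, 131.57302856445312), (35.587013244628906, 37.14958953857422), 45.78578567504883)
```

View pics/side0z.png

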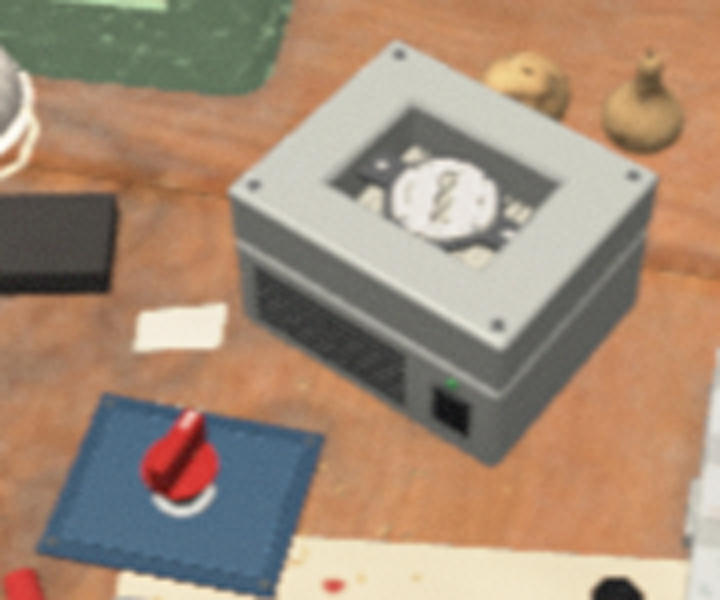

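View pics/top0z.png

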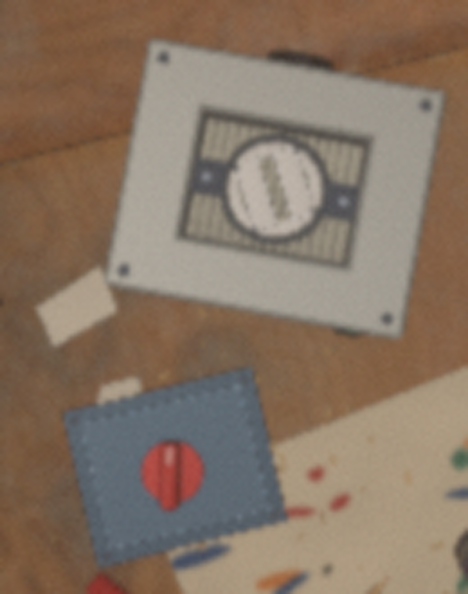

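```bash
python3 - <<'E'
from h import *
import pickle
D={}
for n in('side','top'):
    ims=[]
    for i in range(4):
        c,K,R,t=cam(n); ims.append(c['pixels'].astype(float))
    im=np.mean(ims,0); D[n]=(im,K,R,t)
pickle.dump(D,open('d.pkl','wb'))
im=D['top'][0].clip(0,255).astype(np.uint8)[:,:,::-1]
def z(im,x,y,w,h,s): 
    o=cv2.resize(im[y:y+h,x:x+w],None,fx=s,fy=s,interpolation=cv2.INTER_CUBIC); return o
a=z(im,285,165,60,50,12); cv2.imwrite('pics/slot_top.png',a)
b=z(D['side'][0].clip(0,255).astype(np.uint8)[:,:,::-1],295,163,62,46,12); cv2.imwrite('pics/slot_side.png',b)
b=z(im,255,238,70,62,11); 
for k in range(0,70,10): cv2.putText(b,str(255+k),(k*11,10),0,.4,(255,255,255),1)
cv2.imwrite('pics/cov_top.png',b[:600])
E
```

```text
(no output)
```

View pics/slot_top.png

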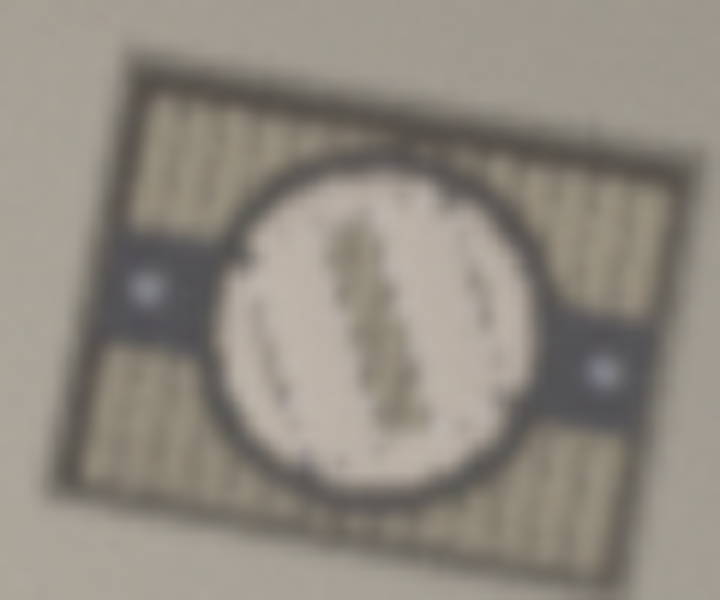

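View pics/slot_side.png

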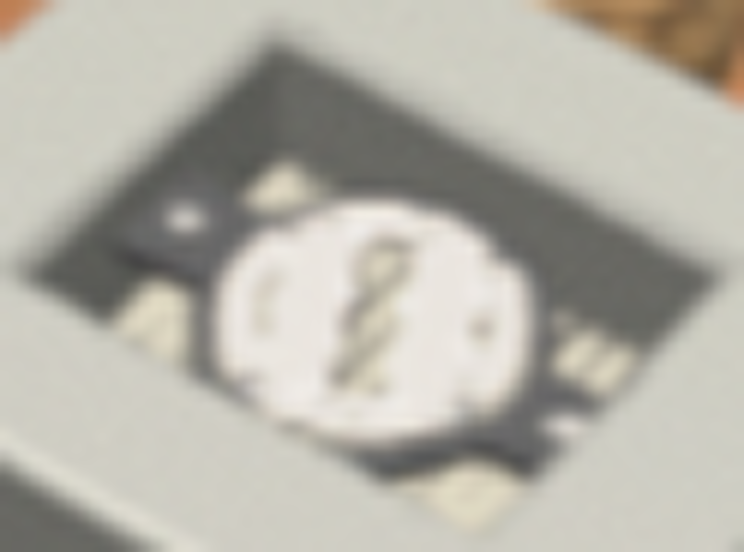

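View pics/cov_top.png

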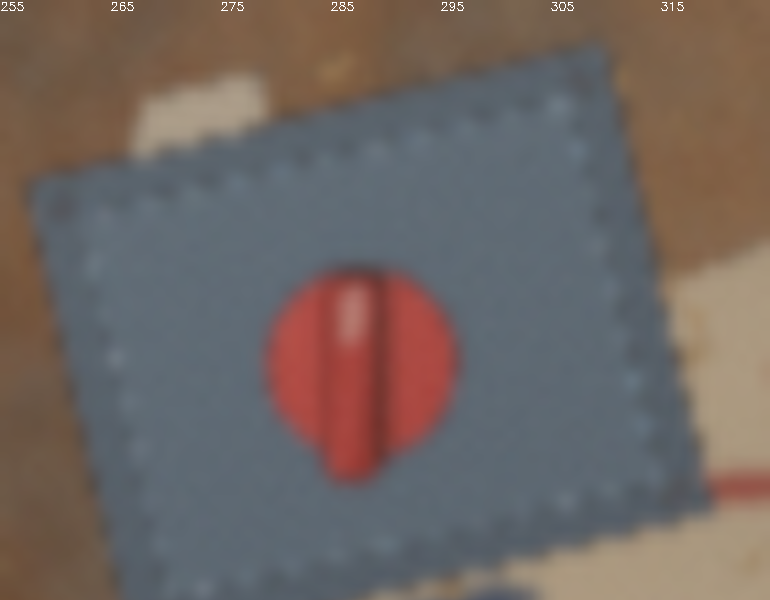

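```bash
python3 - <<'E'
from h import *
import pickle
from scipy.optimize import least_squares
D=pickle.load(open('d.pkl','rb'))
im,K,R,t=D['top']
def pose(pts,L,W,z,n='top'):
    im,K,R,t=D[n]
    def f(p):
        c,s=np.cos(p[2]),np.sin(p[2])
        # order: (+x,+y),(+x,-y),(-x,-y),(-x,+y)
        o=[]
        for (a,b),q in zip([(1,1),(1,-1),(-1,-1),(-1,1)],pts):
            X=a*L/2;Y=b*W/2
            o+=list(w2px(K,R,t,[p[0]+c*X-s*Y,p[1]+s*X+c*Y,z])-q)
        return np.array(o)
    s=least_squares(f,[500,100,0]); return s.x.round(3),s.fun.round(1)
o=np.array
T=o([(152,42),(442,92),(400,336),(110,285)])/3.6+o([240,140])-.35
print('ext top',pose(T,150,180,120))
T=o([(130,55),(705,155),(620,590),(52,490)])/12+o([285,165])-.46
for d in(0,3,6):print('open top',pose(T,76+d,100+d,120))
T=o([(398,42),(658,180),(497,348),(232,190)])/4+o([215,140])-.4
print('ext side',pose(T,150,180,120,'side'))
T=o([(278,38),(722,275),(470,560),(15,270)])/12+o([295,163])-.46
print('open side',pose(T,76,100,120,'side'),pose(T,82,106,120,'side'))
# cover
T=o([(32,182),(605,42),(715,505)])/11+o([255,238])-.46
T=np.vstack([T,T[0]+T[2]-T[1]])
print('cov top',pose(T,104,128,18))
T=o([(105,395),(325,435),(268,595),(38,552)])/4+o([215,140])-.4
print('cov side',pose(T,104,128,18,'side'))
# slot
a,b=[px2w(K,R,t,*(o(p)/12+o([285,165])-.46),107)[:2] for p in((350,215),(403,430))]
print('slot',(a+b)/2,np.linalg.norm(a-b),np.arctan2(*(a-b)[::-1]))
im,K,R,t=D['side']
a,b=[px2w(K,R,t,*(o(p)/12+o([295,163])-.46),107)[:2] for p in((393,245),(360,390))]
print('slot side',(a+b)/2,np.linalg.norm(a-b),np.arctan2(*(a-b)[::-1]))
im,K,R,t=D['top']
a,b=[px2w(K,R,t,*(o(p)/11+o([255,238])-.46),66)[:2] for p in((352,272),(351,484))]
print('wing',(a+b)/2,np.linalg.norm(a-b),np.arctan2(*(a-b)[::-1]))
a,b=[px2w(K,R,t,*(o(p)/11+o([255,238])-.46),42)[:2] for p in((267,360),(460,360))]
print('disc',(a+b)/2,np.linalg.norm(a-b))
im,K,R,t=D['side']
a,b=[px2w(K,R,t,*(o(p)/4+o([215,140])-.4),66)[:2] for p in((192,412),(158,470))]
print('wing side',(a+b)/2,np.linalg.norm(a-b),np.arctan2(*(a-b)[::-1]))
E
```

```text
ext top (array([ 6.14351e+02,  6.58570e+01, -1.57000e-01]), array([-1.1, -1.1,  1.5, -0.7,  1.4,  1.1, -1.8,  0.7]))
open top (array([ 6.15511e+02,  6.66130e+01, -1.63000e-01]), array([ 0.6,  0.6, -1.1,  0.5, -0.2, -0.5,  0.7, -0.6]))
open top (array([ 6.15526e+02,  6.66170e+01, -1.63000e-01]), array([ 0. , -0.2, -0.3, -0.1,  0.3,  0.3, -0.1,  0. ]))
open top (array([ 6.15543e+02,  6.66210e+01, -1.63000e-01]), array([-0.5, -1. ,  0.6, -0.6,  0.9,  1.1, -0.9,  0.6]))
ext side (array([ 6.12678e+02,  6.39400e+01, -1.83000e-01]), array([ 0.1, -1.1,  1.2, -0.5,  0.6,  1.4, -1.9, -0.5]))
open side (array([ 6.10565e+02,  6.40000e+01, -1.85000e-01]), array([ 0. ,  0.2,  0. ,  0.8, -0.1, -1.4,  0.1,  0.6])) (array([ 6.11057e+02,  6.42750e+01, -1.88000e-01]), array([-0.2, -1.3,  2. ,  0.5,  0.1, -0.1, -1.9,  0.5]))
cov top (array([4.38507e+02, 1.29397e+02, 2.53000e-01]), array([-0.5, -0.5,  0.2, -0.7,  0.7,  0.5, -0.3,  0.7]))
cov side (array([4.36001e+02, 1.27670e+02, 2.50000e-01]), array([-0.7, -1.1,  0.3, -0.3,  1.4,  1.3, -1.1, -0.4]))
slot [616.19755766  66.76762175] 39.83921896376264 0.2561987232154735
slot side [614.23423311  64.06927498] 35.99351776599968 0.29622383097828253
wing [437.4237354  130.26253484] 42.781242509158766 0.013193834293132868
disc [437.95897076 129.67114993] 40.231550054201314
wing side [435.06890793 127.06102271] 38.17485880019779 0.0979498293436516
```

```bash
cat >> h.py <<'E'
def delta(x,y,z,jy,cmd=None):
    """target TCP world mm, jy = yaw of tool y axis. prints tool deltas cm, rad"""
    from scipy.spatial.transform import Rotation as Ro
    s=r.read_state(); p=np.array(s['ee_pos']) if cmd is None else np.array(cmd,float); M=Ro.from_quat(s['ee_rot']).as_matrix()
    d=M.T@(np.array([x,y,z])-p)/10
    yy=np.arctan2(M[1,1],M[0,1]); tw=-(jy-yy); tw=(tw+np.pi)%(2*np.pi)-np.pi
    print('t %.2f'%s['t'],'pos',p.round(1),'yaw_y',yy.round(3),'w',round(s['width'],1),'q6',s['qpos'][5].round(2),'-> delta',d.round(3),'twist',round(tw,3))
E
python3 - <<'E'
from h import *
delta(437,128.7,110,1.60,[206.962, 509.565, 205.446])
delta(437,128.7,45,1.60,[206.962, 509.565, 205.446])
E
```

```text
t 1.00 pos [207.  509.6 205.4] yaw_y 1.185 w 93.9 q6 -0.07 -> delta [-35.645 -26.632   9.543] twist -0.415
t 1.00 pos [207.  509.6 205.4] yaw_y 1.185 w 93.9 q6 -0.07 -> delta [-35.645 -26.632  16.043] twist -0.415
```

Emit:
jog_arm(deltas=[5, -12, -9, 0, -0.1, 5, -24, -18, 2, -0.25, 5, -35.65, -26.63, 7, -0.415, 5, -35.65, -26.63, 7, -0.415, 5, -35.65, -26.63, 7, -0.415, 5, -35.65, -26.63, 7, -0.415, 5, -35.65, -26.63, 7, -0.415, 5, -35.65, -26.63, 7, -0.415, 5, -35.65, -26.63, 7, -0.415, 5, -35.65, -26.63, 7, -0.415, 5, -35.65, -26.63, 9.5, -0.415, 5, -35.65, -26.63, 9.5, -0.415, 5, -35.65, -26.63, 9.5, -0.415, 5, -35.65, -26.63, 9.5, -0.415, 5, -35.65, -26.63, 9.5, -0.415, 5, -35.65, -26.63, 9.5, -0.415], grip_force=30)

```text
t: 2.33
ee_pos: [437.0, 129.9, 111.4]
ee_rot: [-0.015, 1.0, 0.0, 0.001]
force: [-0.4, -0.0, -0.1]
width: 49.9
```

```bash
python3 - <<'E'
from h import *
delta(437,128.7,45,1.60)
for n,(x0,y0,w,h) in {'side':(215,190,120,110),'top':(240,220,110,80)}.items():
    c,K,R,t=cam(n); im=c['pixels'][y0:y0+h,x0:x0+w,::-1]
    cv2.imwrite(f'pics/{n}1z.png',cv2.resize(im,None,fx=5,fy=5,interpolation=cv2.INTER_CUBIC))
E
```

```text
t 2.33 pos [437.  129.9 111.4] yaw_y 1.602 w 49.9 q6 -1.39 -> delta [ 0.009 -0.123  6.637] twist 0.002
```

View pics/side1z.png

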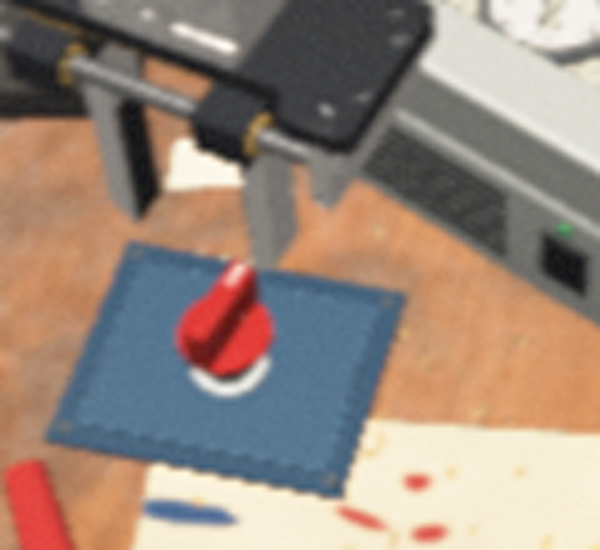

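View pics/top1z.png

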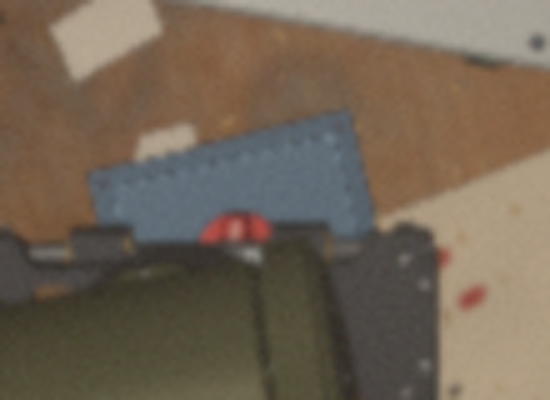

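Emit:
jog_arm(deltas=[5, 0, 0, 3, 0, 5, 0, 0, 5, 0, 5, 0, 0, 6, 0, 5, 0, 0, 6.55, 0, 5, 0, 0, 6.55, 0, 5, 0, 0, 6.55, 0, 2.5, 0, 0, 6.55, 0, 1, 0, 0, 6.55, 0, 0.8, 0, 0, 6.55, 0, 0.8, 0, 0, 6.55, 0, 0.8, 0, 0, 6.55, 0, 0.8, 0, 0, 6.55, 0, 0.8, 0, 0, 6.55, 0, 0.8, 0, 0, 6.55, 0], grip_force=40)

```text
t: 3.6
ee_pos: [437.1, 128.7, 45.0]
ee_rot: [-0.015, 1.0, 0.0, 0.0]
force: [-0.3, 0.3, 1.8]
width: 11.9
```

```bash
python3 - <<'E'
from h import *
delta(437,128.7,45,1.60); s=r.read_state(); print(s['force'],s['torque'])
for n,(x0,y0,w,h) in {'side':(215,190,120,110)}.items():
    c,K,R,t=cam(n); im=c['pixels'][y0:y0+h,x0:x0+w,::-1]
    cv2.imwrite(f'pics/{n}2z.png',cv2.resize(im,None,fx=5,fy=5,interpolation=cv2.INTER_CUBIC))
E
```

```text
t 3.60 pos [437.1 128.7  45. ] yaw_y 1.6 w 11.9 q6 -1.39 -> delta [ 0.012 -0.001  0.004] twist -0.0
[-0.33404606  0.28070964  1.82622768] [0.08857594 0.06579784 0.03024363]
```

View pics/side2z.png

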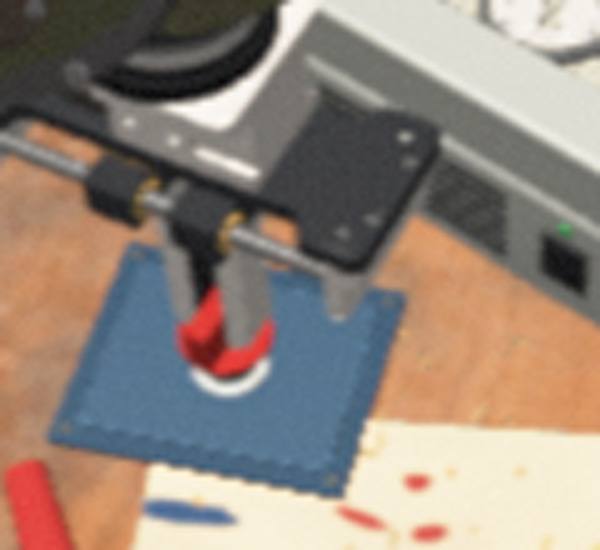

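Emit:
jog_arm(deltas=[0.8, 0, 0, -1, 0, 0.8, 0, 0, -3, 0, 0.8, 0, 0, -6, 0, 0.8, 0, 0, -9, 0, 0.8, 0, 0, -12, 0, 0.8, 0, 0, -14, 0, 0.8, 0, 0, -14.5, 0, 0.8, 0, 0, -14.5, 0])

```text
t: 4.32
ee_pos: [437.3, 128.7, 191.0]
ee_rot: [-0.015, 1.0, 0.0, 0.001]
force: [-0.2, 0.3, -3.3]
width: 11.4
```

```bash
python3 - <<'E'
from h import *
delta(613.7,65.5,180,1.18); s=r.read_state(); print(s['force'],s['torque'])
E
```

```text
t 4.32 pos [437.3 128.7 191. ] yaw_y 1.6 w 11.4 q6 -1.39 -> delta [-17.446  -6.838   1.128] twist 0.42
[-0.2385686   0.27757714 -3.26175196] [ 0.01739358 -0.04303307 -0.04999046]
```

Emit:
jog_arm(deltas=[0.8, -1, -0.4, 0, 0.03, 0.8, -3, -1.2, 0, 0.09, 0.8, -5, -2, 0, 0.15, 0.8, -7.5, -2.9, 0, 0.21, 0.8, -10, -3.9, 0, 0.27, 0.8, -12.5, -4.9, 0, 0.33, 0.8, -14.5, -5.7, 0, 0.38, 0.8, -16, -6.3, 0, 0.41, 0.8, -17, -6.7, 0, 0.42, 0.8, -17.45, -6.84, 0, 0.42, 0.8, -17.45, -6.84, 0, 0.42, 0.8, -17.45, -6.84, 0, 0.42, 0.8, -17.45, -6.84, 0, 0.42])

```text
t: 5.4
ee_pos: [612.9, 65.6, 189.4]
ee_rot: [0.194, 0.981, -0.0, -0.0]
force: [0.3, -0.1, -2.9]
width: 11.8
```

```bash
python3 - <<'E'
from h import *
delta(613.7,65.5,170,1.18); s=r.read_state(); print(s['force'],s['torque'])
for n,(x0,y0,w,h) in {'side':(255,90,155,150),'top':(255,130,130,110)}.items():
    c,K,R,t=cam(n); im=c['pixels'][y0:y0+h,x0:x0+w,::-1]
    cv2.imwrite(f'pics/{n}3z.png',cv2.resize(im,None,fx=4,fy=4,interpolation=cv2.INTER_CUBIC))
E
```

```text
t 5.40 pos [612.9  65.6 189.4] yaw_y 1.18 w 11.8 q6 -1.13 -> delta [-0.079  0.019  1.94 ] twist 0.0
[ 0.32046808 -0.09612941 -2.88434891] [ 0.01140753  0.02609412 -0.02905446]
```

View pics/side3z.png

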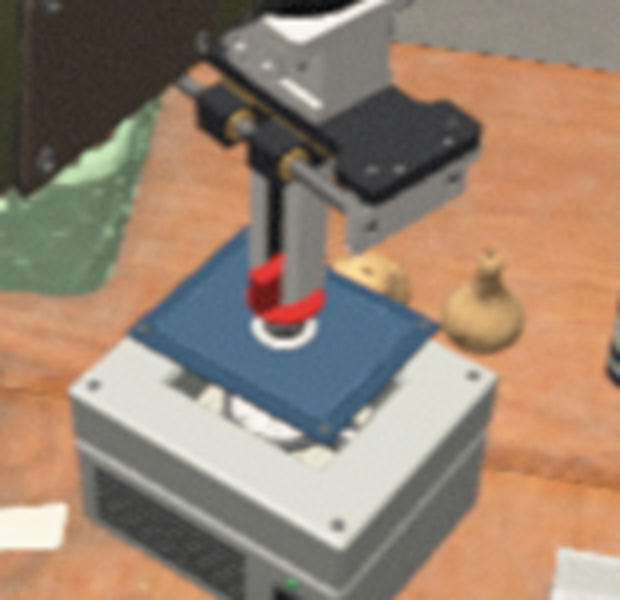

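View pics/top3z.png

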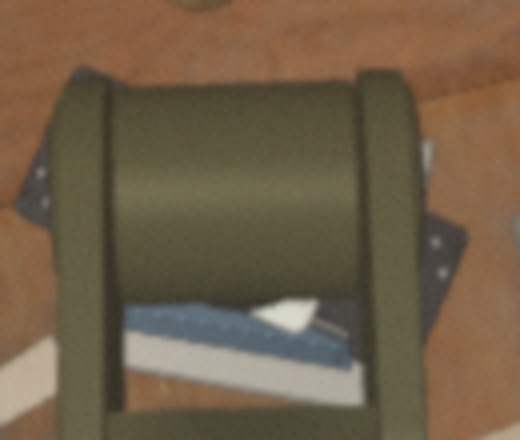

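```bash
python3 - <<'E'
from h import *
from scipy.optimize import least_squares
c,K,R,t=cam('side')
def pose(pts,L,W,z):
    def f(p):
        cc,s=np.cos(p[2]),np.sin(p[2]);o=[]
        for (a,b),q in zip([(1,1),(1,-1),(-1,-1),(-1,1)],pts):
            X=a*L/2;Y=b*W/2
            o+=list(w2px(K,R,t,[p[0]+cc*X-s*Y,p[1]+s*X+cc*Y,z])-q)
        return np.array(o)
    s=least_squares(f,[500,100,0]); return s.x.round(3),s.fun.round(1)
T=np.array([(245,230),(438,325),(333,445),(132,327)])/4+[255,90]-.4
for z in(160,162.4,165):print(pose(T,104,128,z))
E
```

```text
(array([ 6.1392e+02,  6.4601e+01, -1.6000e-01]), array([ 0.4, -1.5,  1.7, -0.4, -0.6, -0. , -1.4,  1.5]))
(array([ 6.11815e+02,  6.36130e+01, -1.60000e-01]), array([ 0.3, -1.6,  1.8, -0.4, -0.5,  0.1, -1.5,  1.4]))
(array([ 6.09535e+02,  6.25420e+01, -1.60000e-01]), array([ 0.3, -1.7,  2. , -0.4, -0.5,  0.2, -1.7,  1.4]))
```

Emit:
jog_arm(deltas=[0.8, -0.05, 0, 1, 0.01, 0.8, -0.05, 0, 1.8, 0.01, 0.8, -0.05, 0, 2.2, 0.01, 0.8, -0.05, 0, 2.6, 0.01, 0.8, -0.05, 0, 2.8, 0.01, 0.8, -0.05, 0, 3, 0.01, 0.8, -0.05, 0, 3, 0.01, 0.8, -0.05, 0, 3, 0.01])

```text
t: 6.22
ee_pos: [614.0, 65.2, 160.1]
ee_rot: [0.199, 0.98, 0.0, 0.0]
force: [-0.0, 1.1, -2.9]
width: 11.8
```

Emit:
jog_arm(deltas=[0.8, 0, 0, 0.2, 0, 0.8, 0, 0, 0.4, 0, 0.8, 0, 0, 0.6, 0, 0.8, 0, 0, 0.7, 0, 0.8, 0, 0, 0.8, 0, 0.8, 0, 0, 0.8, 0])

```text
t: 6.72
ee_pos: [613.8, 65.2, 151.7]
ee_rot: [0.199, 0.98, -0.0, -0.0]
force: [0.2, 0.4, -3.1]
width: 11.8
```

Emit:
jog_arm(deltas=[0.8, 0, 0, 0.06, 0, 0.8, 0, 0, 0.12, 0, 0.8, 0, 0, 0.12, 0, 0.8, 0, 0, 0.12, 0])

```text
t: 7.05
ee_pos: [614.1, 65.2, 151.1]
ee_rot: [0.199, 0.98, 0.0, 0.0]
force: [-0.7, -0.5, 1.6]
width: 11.8
```

```bash
python3 - <<'E'
from h import *
delta(613.7,65.5,150,1.828); s=r.read_state(); print(s['force'],s['torque'])
for n,(x0,y0,w,h) in {'side':(255,100,155,150)}.items():
    c,K,R,t=cam(n); im=c['pixels'][y0:y0+h,x0:x0+w,::-1]
    cv2.imwrite(f'pics/{n}4z.png',cv2.resize(im,None,fx=4,fy=4,interpolation=cv2.INTER_CUBIC))
E
```

```text
t 7.05 pos [614.1  65.2 151.1] yaw_y 1.17 w 11.8 q6 -1.12 -> delta [0.044 0.011 0.113] twist -0.658
[-0.72051794 -0.47037334  1.61037669] [-0.01657533  0.19442579 -0.00295302]
```

View pics/side4z.png

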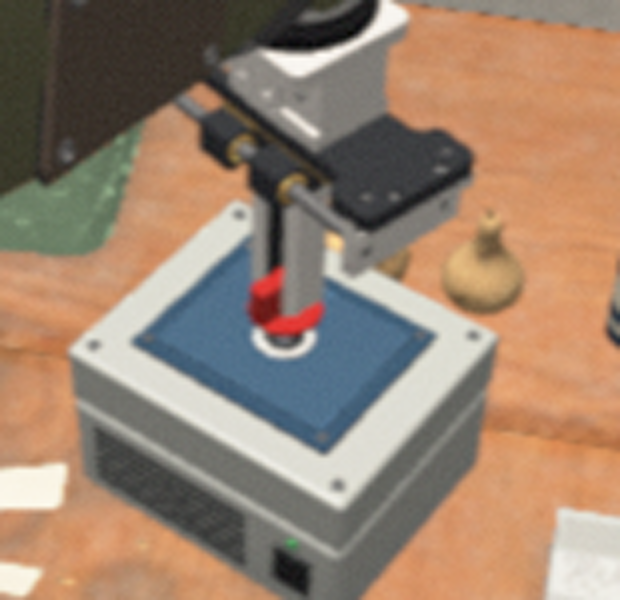

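Emit:
jog_arm(deltas=[0.8, 0, 0, 0, -0.1, 0.8, 0, 0, 0, -0.2, 0.8, 0, 0, 0, -0.3, 0.8, 0, 0, 0, -0.4, 0.8, 0, 0, 0, -0.5, 0.8, 0, 0, 0, -0.6, 0.8, 0, 0, 0, -0.665, 0.8, 0, 0, 0, -0.665, 0.8, 0, 0, 0, -0.665])

```text
t: 7.85
ee_pos: [614.1, 65.5, 151.1]
ee_rot: [-0.131, 0.991, 0.0, 0.0]
force: [-0.2, 3.1, 3.2]
width: 11.9
```

```bash
python3 - <<'E'
from h import *
delta(613.7,65.5,150,1.836); s=r.read_state(); print(s['force'],s['torque'])
for n,(x0,y0,w,h) in {'side':(255,100,155,150)}.items():
    c,K,R,t=cam(n); im=c['pixels'][y0:y0+h,x0:x0+w,::-1]
    cv2.imwrite(f'pics/{n}5z.png',cv2.resize(im,None,fx=4,fy=4,interpolation=cv2.INTER_CUBIC))
E
```

```text
t 7.85 pos [614.1  65.5 151.1] yaw_y 1.833 w 11.9 q6 -1.79 -> delta [0.04  0.006 0.109] twist -0.003
[-0.23696759  3.09420694  3.17378645] [0.69204021 0.08828223 0.0196688 ]
```

View pics/side5z.png

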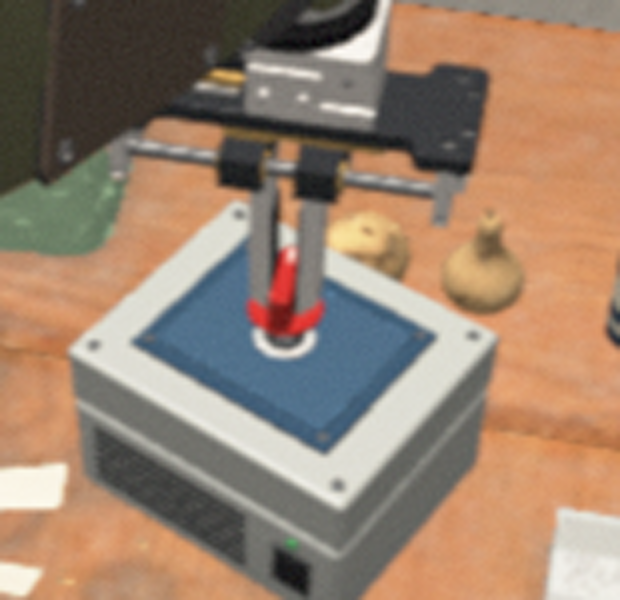

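Emit:
jog_arm(deltas=[0.8, 0, 0, 0.15, 0, 0.8, 0, 0, 0.3, 0, 0.8, 0, 0, 0.4, 0, 0.8, 0, 0, 0.5, 0, 0.8, 0, 0, 0.5, 0, 0.8, 0, 0, 0.5, 0])

```text
t: 8.4
ee_pos: [614.1, 65.5, 145.9]
ee_rot: [-0.131, 0.991, 0.0, 0.0]
force: [-0.3, 4.0, 5.4]
width: 11.5
```

Emit:
jog_arm(deltas=[0.8, 0, 0, 0.25, 0, 0.8, 0, 0, 0.5, 0, 0.8, 0, 0, 0.75, 0, 0.8, 0, 0, 0.95, 0, 0.8, 0, 0, 1.1, 0, 0.8, 0, 0, 1.17, 0, 0.8, 0, 0, 1.17, 0, 0.8, 0, 0, 1.17, 0])

```text
t: 9.07
ee_pos: [614.2, 65.5, 134.9]
ee_rot: [-0.131, 0.991, 0.0, 0.001]
force: [-2.0, 4.3, 9.9]
width: 11.5
```

```bash
python3 - <<'E'
from h import *
delta(613.7,65.5,134,1.836-1.5708); s=r.read_state(); print(s['force'],s['torque'])
E
```

```text
t 9.07 pos [614.2  65.5 134.9] yaw_y 1.835 w 11.5 q6 -1.79 -> delta [0.051 0.015 0.085] twist 1.569
[-1.98190698  4.33924749  9.85280115] [ 1.00623744  0.45662257 -0.01617147]
```

Emit:
jog_arm(deltas=[0.8, 0, 0, 0.05, 0, 0.8, 0, 0, 0.1, 0, 0.8, 0, 0, 0.12, 0, 0.8, 0, 0, 0.12, 0])

```text
t: 9.4
ee_pos: [614.2, 65.5, 133.7]
ee_rot: [-0.131, 0.991, 0.0, 0.001]
force: [-2.0, 4.6, 11.1]
width: 11.8
```

Emit:
jog_arm(deltas=[0.8, 0, 0, 0, 0.1, 0.8, 0, 0, 0, 0.2, 0.8, 0, 0, 0, 0.3, 0.8, 0, 0, 0, 0.4, 0.8, 0, 0, 0, 0.5, 0.8, 0, 0, 0, 0.5])

```text
t: 9.9
ee_pos: [614.2, 65.1, 133.8]
ee_rot: [0.121, 0.993, -0.0, 0.001]
force: [-2.7, 3.3, 10.5]
width: 11.7
```

```bash
python3 - <<'E'
from h import *
delta(613.7,65.5,134,1.836-1.5708); s=r.read_state(); print(s['force'],s['torque'])
E
```

```text
t 9.90 pos [614.2  65.1 133.8] yaw_y 1.328 w 11.7 q6 -1.28 -> delta [ 0.062  0.026 -0.022] twist 1.063
[-2.73462555  3.33856567 10.4565904 ] [ 0.5233491   0.59489482 -0.04478588]
```

Emit:
jog_arm(deltas=[0.8, 0, 0, 0, 0.1, 0.8, 0, 0, 0, 0.2, 0.8, 0, 0, 0, 0.3, 0.8, 0, 0, 0, 0.4, 0.8, 0, 0, 0, 0.5, 0.8, 0, 0, 0, 0.6, 0.8, 0, 0, 0, 0.7, 0.8, 0, 0, 0, 0.8, 0.8, 0, 0, 0, 0.9, 0.8, 0, 0, 0, 1, 0.8, 0, 0, 0, 1.04, 0.8, 0, 0, 0, 1.04])

```text
t: 10.9
ee_pos: [613.7, 64.6, 133.5]
ee_rot: [0.597, 0.802, -0.001, 0.0]
force: [-5.2, 0.2, 11.7]
width: 11.7
```

```bash
python3 - <<'E'
from h import *
delta(613.7,65.5,134,1.836-1.5708); s=r.read_state(); print(s['force'],s['torque'])
E
```

```text
t 10.90 pos [613.7  64.6 133.5] yaw_y 0.291 w 11.7 q6 -0.24 -> delta [ 0.083  0.025 -0.052] twist 0.026
[-5.19724138  0.15722383 11.67563197] [-0.24648196  1.37364617 -0.03929523]
```

Emit:
jog_arm(deltas=[0.8, 0, 0, 0, 0.03, 0.8, 0, 0, 0, 0.06, 0.8, 0, 0, 0, 0.06])

```text
t: 11.15
ee_pos: [614.1, 64.6, 133.6]
ee_rot: [0.62, 0.784, -0.0, 0.001]
force: [-3.4, -1.4, 9.7]
width: 11.8
```

```bash
python3 - <<'E'
from h import *
delta(613.7,65.5,134,1.836-1.5708); s=r.read_state(); print(s['force'],s['torque'])
E
```

```text
t 11.15 pos [614.1  64.6 133.6] yaw_y 0.232 w 11.8 q6 -0.19 -> delta [ 0.094 -0.015 -0.044] twist -0.033
[-3.37952178 -1.43195852  9.72282309] [-0.19351219  0.81454068  0.02016812]
```

Emit:
jog_arm(deltas=[0.8, 0, 0, 0, 0.03, 0.8, 0, 0, 0, 0.06, 0.8, 0, 0, 0, 0.06, 0.8, 0, 0, 0, 0.06])

```text
t: 11.48
ee_pos: [614.3, 64.6, 133.6]
ee_rot: [0.643, 0.766, -0.0, 0.001]
force: [-1.7, -0.9, 9.2]
width: 11.6
```

```bash
python3 - <<'E'
from h import *
delta(613.7,65.5,134,1.836-1.5708); s=r.read_state(); print(s['force'],s['torque'])
E
```

```text
t 11.48 pos [614.3  64.6 133.6] yaw_y 0.174 w 11.6 q6 -0.13 -> delta [ 0.098 -0.039 -0.044] twist -0.091
[-1.72288759 -0.88819574  9.24837778] [-0.17019156  0.43054975  0.34957693]
```

Emit:
jog_arm(deltas=[0.8, 0, 0, -0.1, -0.02, 0.8, 0, 0, -0.2, -0.02, 0.8, 0, 0, -0.3, -0.02, 0.8, 0, 0, -0.4, -0.02, 0.8, 0, 0, -0.5, -0.02, 0.8, 0, 0, -0.54, -0.02, 0.8, 0, 0, -0.54, -0.02])

```text
t: 12.07
ee_pos: [614.1, 64.9, 138.4]
ee_rot: [0.635, 0.772, -0.0, 0.0]
force: [2.0, -3.9, 5.0]
width: 11.5
```

```bash
python3 - <<'E'
from h import *
delta(613.7,65.5,134,1.836-1.5708); s=r.read_state(); print(s['force'],s['torque'])
E
```

```text
t 12.07 pos [614.1  64.9 138.4] yaw_y 0.195 w 11.5 q6 -0.15 -> delta [ 0.068 -0.028  0.444] twist -0.071
[ 2.04317659 -3.86255946  5.00044943] [-1.05903644 -0.31295103  0.17060857]
```

Emit:
jog_arm(deltas=[0.8, 0, 0, -0.05, 0, 0.8, 0, 0, -0.1, 0, 0.8, 0, 0, -0.12, 0, 0.8, 0, 0, -0.12, 0])

```text
t: 12.4
ee_pos: [614.1, 64.9, 139.3]
ee_rot: [0.635, 0.773, -0.0, 0.0]
force: [3.4, -2.9, 1.0]
width: 11.8
```

Emit:
jog_arm(deltas=[1.5, 0, 0, 0, 0, 2.5, 0, 0, 0, 0, 4, 0, 0, 0, 0, 4, 0, 0, 0, 0, 4, 0, 0, 0, 0, 4, 0, 0, -1.5, 0, 4, 0, 0, -4, 0, 4, 0, 0, -7, 0, 4, 0, 0, -10, 0, 4, 0, 0, -10, 0])

```text
t: 13.23
ee_pos: [615.4, 65.4, 245.8]
ee_rot: [0.635, 0.773, 0.003, 0.003]
force: [-0.4, -0.2, 0.1]
width: 40.2
```

```bash
python3 - <<'E'
from h import *
delta(437,128.7,240,0.2); s=r.read_state(); print(s['force'],s['torque'])
for n,(x0,y0,w,h) in {'side':(255,100,155,150)}.items():
    c,K,R,t=cam(n); im=c['pixels'][y0:y0+h,x0:x0+w,::-1]
    cv2.imwrite(f'pics/{n}6z.png',cv2.resize(im,None,fx=4,fy=4,interpolation=cv2.INTER_CUBIC))
E
```

```text
t 13.23 pos [615.4  65.4 245.8] yaw_y 0.195 w 40.2 q6 -0.15 -> delta [  9.665 -16.282   0.433] twist -0.005
[-0.36384521 -0.17545912  0.10566905] [-4.34967779e-02 -7.57658510e-05 -3.82423068e-02]
```

View pics/side6z.png

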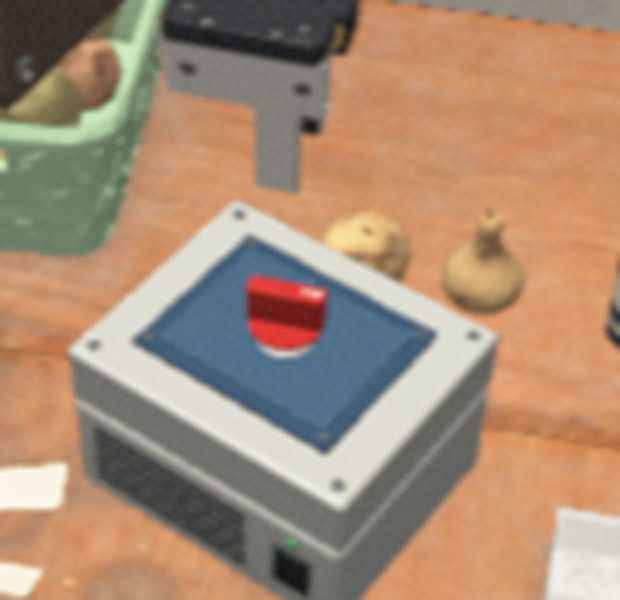

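Emit:
jog_arm(deltas=[4, 3, -5, 0, 0, 4, 6, -10, 0, 0, 4, 9.6, -16, 0, 0, 4, 9.6, -16, 0, 0, 4, 9.6, -16, 0, 0, 4, 9.6, -16, 0, 0, 4, 9.6, -16, 0, 0, 4, 9.6, -16, 0, 0])

```text
t: 13.95
ee_pos: [438.8, 128.2, 239.0]
ee_rot: [0.635, 0.773, -0.0, -0.0]
force: [0.6, -0.2, 0.1]
width: 40.3
```

```bash
python3 - <<'E'
from h import *
for n,(x0,y0,w,h,s) in {'side':(0,0,640,400,1.2),'top':(270,140,100,100,6)}.items():
    c,K,R,t=cam(n); im=c['pixels'][y0:y0+h,x0:x0+w,::-1]
    cv2.imwrite(f'pics/{n}7z.png',cv2.resize(im,None,fx=s,fy=s,interpolation=cv2.INTER_CUBIC))
    print(n,[w2px(K,R,t,p).round(1) for p in([614,65,160],[614,65,156.5],[614,65,172])])
E
```

```text
side [array([326. , 171.5]), array([326. , 172.7]), array([326.1, 167.4])]
top [array([316.5, 191. ]), array([316.5, 191.1]), array([316.5, 190.7])]
```

View pics/side7z.png

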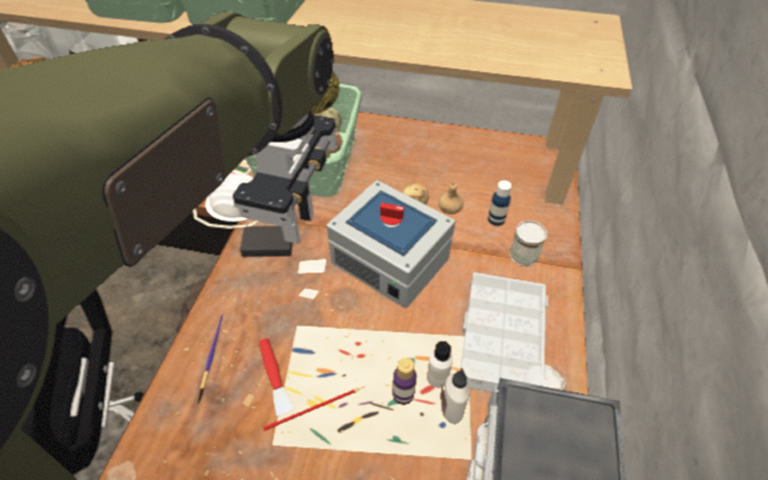

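View pics/top7z.png

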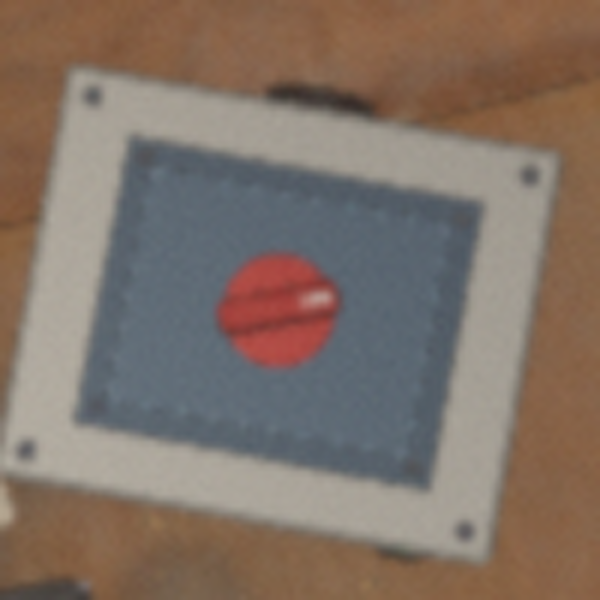

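```bash
python3 - <<'E'
from h import *
print(r.finish_job())
E
```

```text
the job is handed in; nothing more can be done
None
```

The cover is back on the extractor and locked, and I handed the job in at about 14 s of the 72 s allowed.

**What I did:** I lifted the cover by its wing, lined it up with the opening and lowered it in. I then turned the wing to the slot angle seen in the cameras (about 0.26 rad from world x). Pressing in took no more than about 12 N, and the bar went straight through without a hard stop. I turned it clockwise until the torque rose from about 0.04 to 0.35 N m at the stop, let the head rise onto the cam, released it and backed the arm away.

**Last checks:**
- **Caught, not hanging:** when I let it up, the head rose from about 17 mm to about 12 mm of press depth. The force there was still slightly positive (1 N), so it was not hanging half turned at 15.5 mm.
- **Still in place after release:** pictures show the head down and the wing across the slot, with the cover flush and square on the top. The other things look undisturbed and the robot is clear of everything.

**Limits and disagreements:**
- **Catch depth:** this rests on the arm's position and force, because the pictures are too coarse to tell 12 mm from 15.5 mm.
- **Camera positions:** the two cameras disagreed by about 2 to 4 mm on absolute positions, so I used relative measurements and contact force.
- **Wing angle:** the gripper was about 0.06 rad past the estimated quarter turn when it let go. That is within the slot-angle uncertainty.

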